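# Park the sprung tensioner arm with its lock pin

## Robot

A 7-joint arm with a two-finger parallel gripper is mounted at the origin on a cart in front of the work surface, level with it; the furniture and walls round the work are solid. World frame = base frame: x ahead of the robot, y to its left, z up, the work surface at z = 0. Lengths are in m, angles in rad, forces in N, time in s.
With the tool pointing down it reaches from about 0.4 to 0.925 m from the base axis. Payload 5.6 kg.
Tool frame: the origin (TCP) lies on the centre line of the jaws, within the pads' length; the fingertips stand 11 mm ahead of it and the grasp point (between the pads) lies 8 mm behind it (ctrl.tip_reach is the distance from the TCP to the fingertips, in m); z points along the fingers, y is the line along which they close (so a half turn about z gives the same grasp; the last joint's range is limited). The gripper opens to 85 mm and grips with 20 to 120 N. Pads are 22 mm wide; open, the fingers measure 114 mm over their backs; the gripper's body (76 mm by 85 mm) begins 54 mm behind the grasp point. The pads swing forward as they close: fully open they stand 13 mm farther back than shut.
Start: joints at [-1.234, 0.468, -0.012, 1.603, 0.006, 1.071, -0.056], TCP at [0.241, 0.604, 0.242] pointing down, gripper open.
Joint ranges: [-2.53, 2.53], [-0.31, 2.02], [-1.57, 1.55], [0.28, 2.44], [-1.29, 4.43], [0.15, 1.84], [-2.92, 2.92]. Speed limits (rad/s): [2.57, 2.57, 3.14, 3.14, 3.14, 3.14, 3.14].

## Interface

Orientations are given as [roll, pitch, yaw] about the fixed x, y, z axes, in that order (R = Rz(yaw) Ry(pitch) Rx(roll)).
In Python, from plant import ctrl gives the robot as it stands.
- The arm moves only by the tool play_rows, never from a script. Its argument "commands" is a list of rows, each a list of 7 numbers: the shift along the world's x, y, z in cm, then the turn, a rotation vector about the world's x, y, z in rad, then the finger opening in cm, from 0 to 8.54. A call has 1 to 12 rows; each row shifts and turns the commanded pose from where the row before left it; what a row does not reach is not made up. A row lasts 1/8 s, in which the tool goes at most 62.5 mm and 10.7 degrees, less where a joint would pass 70% of its speed; a pose out of reach is approached as far as the arm can. A call is refused whole if a number of a shift passes 6.25 or a number of a turn 0.188, either way. A call with a gripper value outside its range is refused whole. The fingers move at their own pace and stop on an object; "grip_force" is the grip in N (left out, the last holds). Time passes only in rows, so rows that do not move let the fingers close. It gives the time, the measured TCP pose, the force, the opening and the grip force at its end, in the units of the state.
- ctrl.read_state(): the state, without advancing time (a new reading comes with each control period).
- ctrl.grab_frame(name): name is "scene" or "top" or "wrist"; returns a dict with "image" (384x512x3 uint8, red, green, blue), "z_map" (384x512 float32, m along the optical axis (not along the pixel's ray), 0 where there is no reading), "fx", "fy", "cx", "cy" (pixels), "T" (4x4, takes a point from camera to world coordinates). Camera axes: x right, y down, z forward; pixel columns grow to the right and rows downward; lengths in m; the calibration is good to about 2 mm. The wrist camera is an equidistant fisheye: a pixel r from the principal point sees the ray r / f radians off the axis. A picture is of the moment at which its call begins.
- ctrl.job_done(): hands the job in; it is judged then, once.
The state is a dict: "clock": time; "joint_pos": joint angles; "qvel": joint speeds; "tau": joint torques, N m; "tool_pos": TCP position; "tool_rot": TCP orientation; "contact_force": force on the tool from outside, world axes, zero at the start; "ft_torque": the same for the moment, N m; "opening": finger opening in m; "finger_force": force on a finger pad.
Only numpy, scipy, OpenCV 4.12 (cv2) and the standard library are available. Lean on these libraries where they do the work, as an engineer would, in place of code of your own. Each camera call takes 0.05 s, during which the arm holds its last target. There are 200 camera calls.

## Task

The belt tensioner has to be locked open for service. First lift the capacitor can that was left on the tensioner's base plate off it and stand it upright on a free spot of the bench; then take the long square-headed lock pin from the pin stand, swing the sprung arm all the way back past the first hole to the service hole and push the pin fully home there, so that the pin sits in the arm's notch and holds it against its spring. Leave the short pin and all the other things where they are.

Things in the scene. Friction and masses are not known exactly. Their poses are not given: they have to be found in the camera images.
- tensioner_base: Fixed grey-painted plate 220 (own x) x 190 (own y) x 28 mm; origin under its centre, z up. Two blind pin holes, 15 mm wide, 26 mm deep, 3 mm chamfers. On it: the sprung arm, a rest-stop post (10 mm thick, to 48 mm height, at the resting arm's notched edge 50 mm from the pivot), a guide pulley at (-78, 55) mm (34 mm wide, to 49 mm height).
- pivot_axis (a point): The vertical pivot axis of the sprung arm, at the arm's mid height, 42 mm above the bench; (80, -55) mm in the plate's frame.
- tensioner_arm (a joint): Angle of the sprung arm, rad: 0 at rest, growing anticlockwise from above, end of travel 1.15; about 0.5 when pinned in the first hole, 1.0 in the service hole. At q the arm points 2.182 + q rad from the plate's x axis. The spring drives it back to 0 whenever it is let go: 0.23 N m at rest, 0.48 N m at 1.0 (about 4.5 N at the notch).
- notch_seat (a point): Where the pin's axis lies when bedded in the arm's notch: 110 mm out along the arm, 10 mm to its trailing (clockwise) side, 42 mm above the bench. The notch is a U 22 mm wide, 12 mm deep in the trailing edge, open clockwise. The arm: flat steel bar, 165 mm long, 28 mm wide, from 34 to 50 mm height; roller on its end (26 mm wide, 148 mm out) and pivot nut rise to 67 mm.
- service_hole (a point): Mouth (centre, at plate top, 28 mm height) of the service hole, the farther one along the arm's swing (at (-30, -49) mm in the base plate's frame); its floor is 2 mm above the bench. A pin held in the notch comes over it with the arm at 1.0 rad.
- half_hole (a point): Mouth of the other, first hole, which the arm's notch passes at 0.5 rad; not to be used.
- long_pin: Loose lock pin, 90 g: round steel shank 12 mm thick, 52 mm long, tapered foot; black ribbed square head 24 x 24 x 36 mm (sides along own x, y; z = 52 to 88 mm). Origin at the foot, z up. Starts upright in either hole of the stand, at any yaw. Home in the service hole, the foot stands on the hole's floor and the head is 4 mm above the arm.
- pin_foot (a point): The middle of the long pin's foot (lower end).
- short_pin: A lower pin with a round black head (28 mm wide, 24 mm tall) and a shank of 34 mm, in the other hole of the stand; origin at its foot. Too short for the job, it stays where it is.
- pin_stand: Fixed aluminium block 50 (own x) x 115 (own y) x 36 mm with two holes 64 mm apart along its own y, 28 mm deep (floor 8 mm above the bench), 14 mm wide; origin at the centre of its underside. Which pin is in which hole varies.
- capacitor: Blue capacitor can with two stud terminals, standing, 35 mm wide and 60 mm tall (the plain can 51 mm, the studs above it), about 120 g, origin at the centre of its foot; it starts standing on the base plate in the way of the arm's swing.
- jar: Bystander: glass jar of small parts, 63 mm wide, 88 mm tall, origin under its centre.
- reel: Bystander: solder reel lying flat, 62 mm wide, 52 mm tall, origin under its centre.
- flux: Bystander: white bottle with a spout, 44 x 68 x 120 mm over all, the axis of its 44 mm body 12 mm from the origin towards its own -y.
- cutters: Bystander: side cutters lying flat, 120 x 130 x 12 mm, origin in the middle.
- pen: Bystander: felt marker, 126 mm long, lying near the front edge.
- driver: Bystander: small screwdriver, 138 mm long, lying flat.
- sponge_case: Bystander: open black case, 68 x 135 x 26 mm, origin under its centre.
Things that resemble listed ones, but are neither listed nor needed, are in the scene too. Leave any red, turquoise or yellow look-alike of the capacitor alone.

How it is judged:
By the outcome, as a careful person would: the job done as asked, in the order asked, and still so for the second after the job is handed in, with the robot touching nothing.
It also fails if it takes over 69 s, if anything falls off the work surface, if the arm or the gripper's body presses on something with over 40 N, if the wrist force passes 120 N, or if a joint passes its speed limit or range.

## Working session

There is one attempt and no reset: what is moved stays moved. The work goes in short steps, Python scripts to look and compute and a tool call to move; the robot and the scene stay as the last step left them, time stands still between calls to the robot, and variables do not carry over. Pictures are saved under pics/ and viewed, at most 10 in all, crops included, and the job is handed in when it is done.

Besides the shell and the picture viewer there is one more tool, called after "Call:" as name([rows], argument=value, ...), one row to a line, values as JSON. play_rows: Moves the arm, as the interface text tells. Its arguments: {"type":"object","properties":{"commands":{"type":"array","items":{"type":"array","items":{"type":"number"}}},"grip_force":{"type":"number"}},"required":["commands"]}

```bash
ls; mkdir -p pics; python3 - <<'E'
from plant import ctrl
import cv2,numpy as np,pickle
d={n:ctrl.grab_frame(n) for n in("scene","top")}
pickle.dump(d,open('f0.pkl','wb'))
for n in d:
    cv2.imwrite(f'pics/{n}0.png',cv2.resize(d[n]["image"][:,:,::-1],(800,600),interpolation=cv2.INTER_CUBIC))
    print(n,d[n]['fx'],d[n]['cx'],d[n]['cy'],d[n]['T'].round(3).tolist())
print(ctrl.read_state())
E
```

```text
pics
scene 374.3018850683328 253.22592631769845 188.04276114173777 [[0.502, -0.42, 0.757, -0.277], [-0.865, -0.227, 0.448, -0.464], [-0.016, -0.879, -0.477, 0.554], [0.0, 0.0, 0.0, 1.0]]
top 492.54287973049134 257.28430117567194 189.63725967820142 [[-0.001, -0.988, 0.155, 0.306], [-1.0, 0.001, -0.002, -0.017], [0.002, -0.155, -0.988, 1.549], [0.0, 0.0, 0.0, 1.0]]
{'clock': 0.1, 'joint_pos': array([-1.23399375,  0.46830911, -0.01161942,  1.60350998,  0.00598891,
        1.07144778, -0.05626681]), 'qvel': array([ 0.00028631, -0.0036434 , -0.00041931, -0.00432032,  0.00074163,
       -0.00035312, -0.00086225]), 'tau': array([ 1.22589317e-03, -5.33512223e+01,  2.17691594e-02, -2.51965374e+01,
        1.14407329e-02,  4.29465232e-03, -1.99707813e-06]), 'tool_pos': array([0.24084614, 0.60320657, 0.24142953]), 'tool_rot': array([-3.13995621e+00,  1.00447421e-04,  2.76176827e+00]), 'contact_force': array([-0.66461563, -0.28572954, -0.38703416]), 'ft_torque': array([-0.03405166,  0.03794375,  0.0016759 ]), 'finger_force': 0.0, 'opening': 0.08548343398565934}
```

View pics/top0.png

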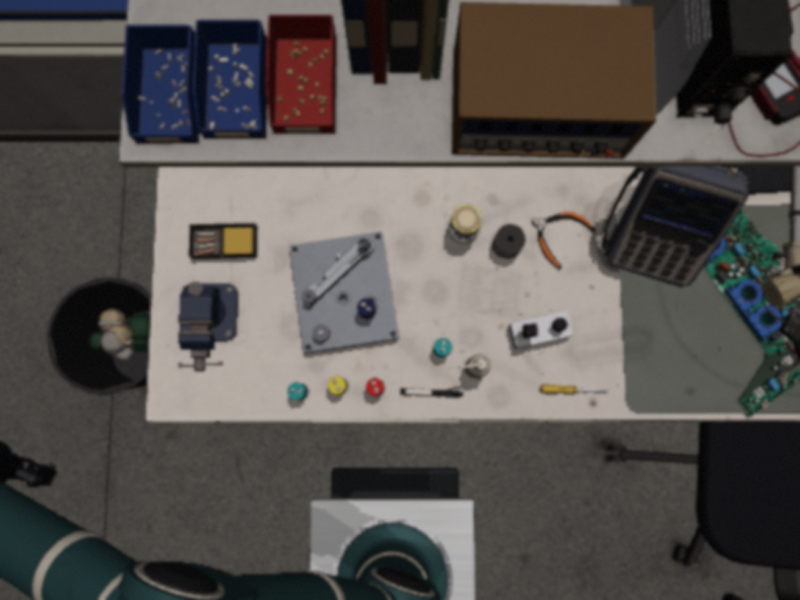

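View pics/scene0.png

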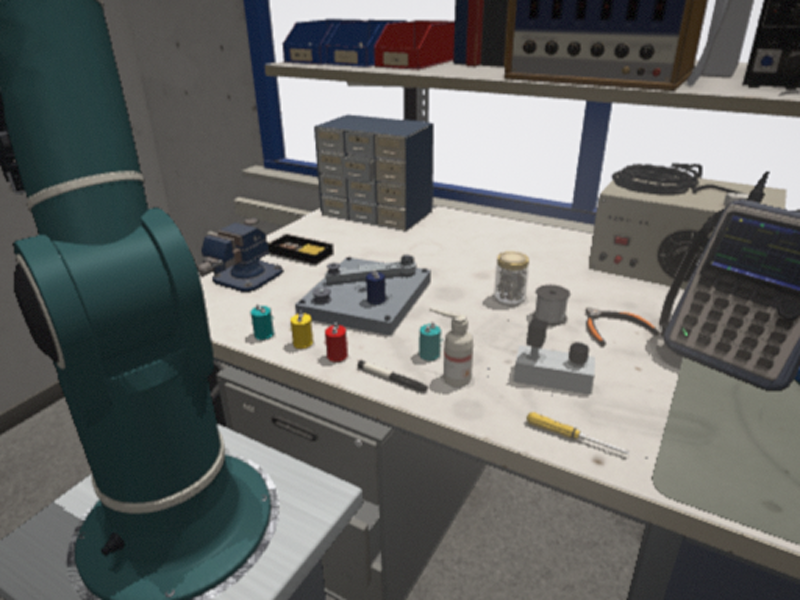

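The top view (800×600 pixels) shows the base plate centred near (345,292), pivot nut (365,243), roller (310,297) and pulley (320,333). The dark-blue can stands on the plate at (367,308). The pin stand is at (541,330), with a taller square-headed pin at (530,330) and a low round-headed one at (559,325). The can look-alikes are turquoise (297,392) and (442,347), yellow (337,386) and red (374,387). Only the blue one stands on the plate.

```bash
cat > h.py <<'E'
import numpy as np,cv2
def cloud(f):
    z=f['z_map'];v,u=np.mgrid[:384,:512]
    P=np.dstack([(u-f['cx'])/f['fx']*z,(v-f['cy'])/f['fy']*z,z,np.ones_like(z)])@f['T'].T
    return P[...,:3]
def ray(f,u,v,h,fish=False):
    x,y=(u-f['cx'])/f['fx'],(v-f['cy'])/f['fy']
    if fish:
        r=np.hypot(x,y);s=np.sin(r)/r if r>1e-9 else 1;d=np.array([x*s,y*s,np.cos(r)])
    else: d=np.array([x,y,1.])
    d=f['T'][:3,:3]@d;o=f['T'][:3,3]
    return o+d*(h-o[2])/d[2]
def proj(f,p,fish=False):
    c=np.linalg.inv(f['T'])@np.r_[p,1]
    r=np.hypot(c[0],c[1]);k=(np.arctan2(r,c[2])/r if fish else 1/c[2])
    return f['cx']+f['fx']*c[0]*k,f['cy']+f['fy']*c[1]*k
def plate(c,yaw,p):
    return np.array(c)+np.array([[np.cos(yaw),-np.sin(yaw)],[np.sin(yaw),np.cos(yaw)]])@np.array(p)
E
python3 - <<'E'
import pickle,cv2,numpy as np
from h import *
d=pickle.load(open('f0.pkl','rb'));f=d['top'];P=cloud(f)
X,Y,Z=P[...,0],P[...,1],P[...,2]
def box(x0,x1,y0,y1,lo,hi):
    m=(X>x0)&(X<x1)&(Y>y0)&(Y<y1)&(Z>lo)&(Z<hi);return P[m]
c=ray(f,345*.64,292*.64,.028);print('platec',c)
b=box(c[0]-.17,c[0]+.17,c[1]-.17,c[1]+.17,.018,.12)
print(len(b),'plate',cv2.minAreaRect((b[:,:2]*1000).astype(np.float32)),np.median(b[:,2]))
hsv=cv2.cvtColor(f['image'],cv2.COLOR_RGB2HSV)
k=ray(f,367*.64,308*.64,.08);b=box(k[0]-.035,k[0]+.035,k[1]-.035,k[1]+.035,.062,.12)
print('cap',k,len(b),b.mean(0),b.min(0),b.max(0))
for n,q,lo,h in(('L',(530,330),.075,.096),('R',(559,325),.05,.066)):
    k=ray(f,q[0]*.64,q[1]*.64,h);b=box(k[0]-.025,k[0]+.025,k[1]-.025,k[1]+.025,lo,.13)
    print(n,k,len(b),b.mean(0),b.max(0)[2])
for n,q,h in(('pivot',(365,243),.067),('roller',(310,297),.067),('pulley',(320,333),.049)): print(n,ray(f,q[0]*.64,q[1]*.64,h))
for n,q in(('jar',(465,222)),('reel',(508,241)),('turq',(442,347)),('flux',(477,366)),('frontedge',(400,418))):print(n,ray(f,q[0]*.64,q[1]*.64,.03))
E
```

```text
platec [0.5530416  0.09300355 0.028     ]
4194 plate ((526.9216918945312, 92.5473403930664), (282.47515869140625, 190.47950744628906), 8.84024715423584) 0.02859693505416172
cap [0.51329737 0.04652341 0.08      ] 109 [0.51580644 0.04909892 0.07889732] [0.49966175 0.03394263 0.0643148 ] [0.53257757 0.06505421 0.08976185]
L [ 0.4685305  -0.26381593  0.096     ] 76 [ 0.47015112 -0.2641419   0.09349166] 0.10357488070965837
R [ 0.48158381 -0.32543962  0.066     ] 70 [ 0.48439867 -0.32678251  0.06468839] 0.07337245632084621
pivot [0.64445553 0.05176481 0.067     ]
roller [0.53689407 0.15824203 0.067     ]
pulley [0.46836355 0.13958315 0.049     ]
jar [ 0.69633982 -0.14908275  0.03      ]
reel [ 0.656804   -0.23544375  0.03      ]
turq [ 0.44234022 -0.10002411  0.03      ]
flux [ 0.40476034 -0.16862649  0.03      ]
frontedge [ 0.30378819 -0.01684419  0.03      ]
```

Call:
play_rows([
  [2.6,-5.5,0.1,0,0,0,8.5],
  [2.6,-5.5,0.1,0,0,0,8.5],
  [2.6,-5.5,0.1,0,0,0,8.5],
  [2.6,-5.5,0.1,0,0,0,8.5],
  [2.6,-5.5,0.1,0,0,0,8.5],
  [2.6,-5.5,0.1,0,0,0,8.5],
  [2.6,-5.5,0.1,0,0,0,8.5],
  [2.6,-5.5,0.1,0,0,0,8.5],
  [2.6,-5.5,0.1,0,0,0,8.5],
  [2.6,-5.5,0.1,0,0,0,8.5],
  [0,0,0,0,0,0,8.5],
])

```text
clock: 1.48
tool_pos: [0.5023, 0.0484, 0.2523]
tool_rot: [-3.14, 0.001, 2.753]
contact_force: [0.4, 0.6, 0.8]
opening: 0.0849
finger_force: 0.0
```

```bash
python3 - <<'E'
from plant import ctrl
import cv2,numpy as np,pickle
from h import *
f=ctrl.grab_frame("wrist");pickle.dump(f,open('w1.pkl','wb'))
I=f["image"][:,:,::-1].copy()
cv2.imwrite('pics/w1.png',cv2.resize(I,(800,600),interpolation=cv2.INTER_CUBIC))
print(f['fx'],f['cx'],f['cy'],f['T'].round(3).tolist())
print(proj(f,[.516,.049,.08],True))
E
```

```text
297.3186396354542 255.0830768544536 194.52542827331516 [[0.381, 0.889, 0.253, 0.439], [0.925, -0.366, -0.107, 0.074], [-0.003, 0.274, -0.962, 0.385], [0.0, 0.0, 0.0, 1.0]]
(np.float64(261.30268681502105), np.float64(188.90462030051253))
```

View pics/w1.png

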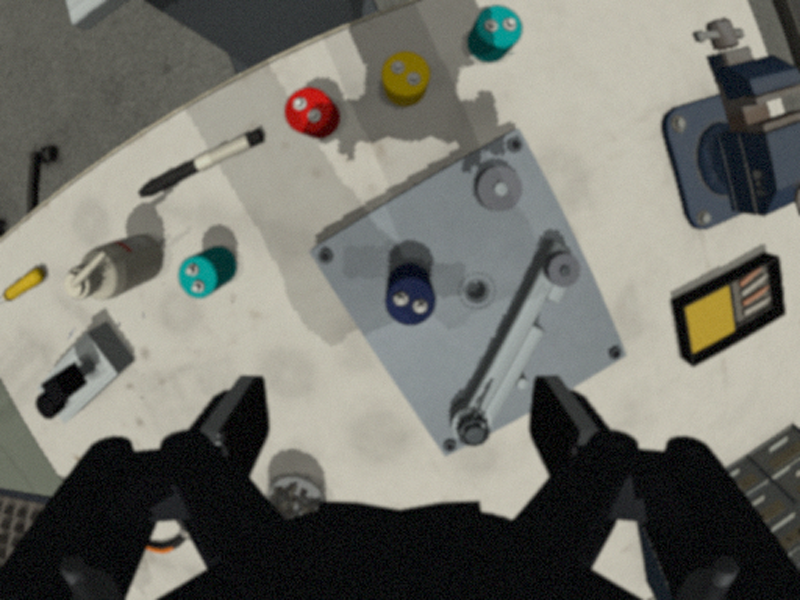

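The wrist view shows the can at (410,298), the open first hole at (476,289), plate corners (517,133), (624,352), (448,454) and (314,247), and the arm's notch edge facing the lower right. The service hole is under the can.

```bash
python3 - <<'E'
import cv2,numpy as np,pickle
from h import *
f=pickle.load(open('w1.pkl','rb'));I=f['image'];hsv=cv2.cvtColor(I,cv2.COLOR_RGB2HSV)
# plate mask: colour bluish grey, polygon lines
m=cv2.inRange(hsv,(95,25,60),(125,110,200))
n,l,s,c=cv2.connectedComponentsWithStats(m);k=l[int(330*.64),int(370*.64)]or 1+np.argmax(s[1:,4])
u,v=None,None
pts=np.argwhere(l==k)[:,::-1]
W=np.array([ray(f,a,b,.028,True)[:2] for a,b in pts])
r=cv2.minAreaRect((W*1000).astype(np.float32));print('rect',len(pts),r)
C=np.array([ray(f,a*.64,b*.64,.028,True)[:2] for a,b in((517,133),(624,352),(448,454),(314,247))])
print('corners',C.round(4).tolist(),C.mean(0))
# order: (-110,95),(110,95),(110,-95),(-110,-95)
A=np.array([(-.11,.095),(.11,.095),(.11,-.095),(-.11,-.095)])
z=((C-C.mean(0))@[1,1j]*np.conj(A@[1,1j])).sum();yaw=np.angle(z);print('yaw',yaw,'scale',abs(z)/(np.abs(A@[1,1j])**2).sum())
c=C.mean(0)
print('hole meas',ray(f,476*.64,289*.64,.028,True)[:2],'pred',plate(c,yaw,(-.0141,.0028)))
print('pivot',ray(f,474*.64,428*.64,.067,True)[:2],plate(c,yaw,(.08,-.055)))
print('pulley',ray(f,497*.64,187*.64,.049,True)[:2],plate(c,yaw,(-.078,.055)))
print('service',plate(c,yaw,(-.03,-.049)))
mb=cv2.inRange(hsv,(112,110,20),(130,255,130));mb[:,:]*=1
n,l,s,cc=cv2.connectedComponentsWithStats(mb);print([(s[i],cc[i]) for i in range(1,n) if s[i,4]>150])
print('capstuds mid',ray(f,411*.64,299*.64,.088,True), 'cantop',ray(f,411*.64,299*.64,.079,True))
E
```

```text
rect 1516 ((516.2736206054688, 337.36328125), (72.56365203857422, 110.3103256225586), 89.08002471923828)
corners [[0.4411, 0.1711], [0.6514, 0.205], [0.6826, 0.0222], [0.4648, -0.0089]] [0.55998761 0.09736012]
yaw 0.15043707633609874 scale 0.976293065866456
hole meas [0.54491874 0.09666623] pred [0.54562723 0.09801533]
pivot [0.64063747 0.05556035] [0.64732693 0.05497093]
pulley [0.47296939 0.1367003 ] [0.47462571 0.14004905]
service [0.53767009 0.04441744]
[(array([248, 170,  30,  37, 466], dtype=int32), array([262.17381974, 188.90128755]))]
capstuds mid [0.51709976 0.05034141 0.088     ] cantop [0.51946509 0.0496129  0.079     ]
```

Call:
play_rows([
  [1.6,0.2,-5,0,0,0,8.5],
  [0,0,-5,0,0,0,8.5],
  [0,0,-5,0,0,0,8.5],
  [0,0,-4,0,0,0,8.5],
  [0,0,-1,0,0,0,8.5],
  [0,0,0,0,0,0,3],
  [0,0,0,0,0,0,3],
  [0,0,0,0,0,0,3],
  [0,0,0,0,0,0,3],
], grip_force=40)

```text
clock: 2.65
tool_pos: [0.518, 0.0557, 0.054]
tool_rot: [3.14, 0.002, 2.762]
contact_force: [-1.6, 0.1, 5.4]
opening: 0.0342
finger_force: 39.4
```

Call:
play_rows([
  [0,0,4,0,0,0,3],
  [0,0,4.5,0,0,0,3],
  [1,-4.4,0,0,0,0,3],
  [1,-4.4,0,0,0,0,3],
  [1,-4.4,0,0,0,0,3],
  [1,-4.4,0,0,0,0,3],
  [0,0,-4,0,0,0,3],
  [0,0,-4,0,0,0,3],
  [0,0,-2.2,0,0,0,3],
  [0,0,0,0,0,0,3],
])

```text
clock: 3.9
tool_pos: [0.5559, -0.1201, 0.0344]
tool_rot: [-3.141, -0.003, 2.762]
contact_force: [0.1, 0.1, -0.7]
opening: 0.0337
finger_force: 40.2
```

Call:
play_rows([
  [0,0,-0.5,0,0,0,3],
  [0,0,-0.2,0,0,0,3],
  [0,0,0,0,0,0,3],
])

```text
clock: 4.28
tool_pos: [0.5574, -0.1203, 0.029]
tool_rot: [3.141, 0.001, 2.762]
contact_force: [1.1, -0.2, -1.6]
opening: 0.0342
finger_force: 40.2
```

Call:
play_rows([
  [0,0,-0.2,0,0,0,3],
  [0,0,-0.1,0,0,0,3],
  [0,0,0,0,0,0,3],
])

```text
clock: 4.65
tool_pos: [0.5572, -0.1203, 0.026]
tool_rot: [3.141, 0.0, 2.762]
contact_force: [-1.9, 0.5, 5.5]
opening: 0.0338
finger_force: 41.0
```

Call:
play_rows([
  [0,0,0,0,0,0,6],
  [0,0,0,0,0,0,8.5],
  [0,0,0,0,0,0,8.5],
  [0,0,5,0,0,0,8.5],
  [0,0,5,0,0,0,8.5],
  [0,0,5,0,0,0,8.5],
  [-3,-4.8,3,0,0,0,8.5],
  [-3,-4.8,0,0,0,0,8.5],
  [-3,-4.8,0,0,0,0,8.5],
  [0,0,0,0,0,0,8.5],
  [0,0,0,0,0,0,8.5],
])

```text
clock: 6.02
tool_pos: [0.4679, -0.2628, 0.2045]
tool_rot: [3.141, 0.0, 2.762]
contact_force: [0.3, 0.0, 0.8]
opening: 0.085
finger_force: 0.0
```

```bash
python3 - <<'E'
from plant import ctrl
import cv2,numpy as np,pickle
from h import *
f=ctrl.grab_frame("wrist");pickle.dump(f,open('w2.pkl','wb'))
I=f["image"][:,:,::-1].copy()
u,v=proj(f,[.4695,-.264,.096],True);print(u,v,ctrl.read_state()['tool_pos'])
u0,v0=int(u)-60,int(v)-45;print(u0,v0)
cv2.imwrite('pics/w2.png',cv2.resize(I[max(v0,0):v0+90,u0:u0+120],None,fx=6,fy=6,interpolation=cv2.INTER_CUBIC))
# can check
hsv=cv2.cvtColor(f['image'],cv2.COLOR_RGB2HSV)
E
```

```text
254.97275980243595 196.33194596151867 [ 0.4683567  -0.26209462  0.20440331]
194 151
```

View pics/w2.png

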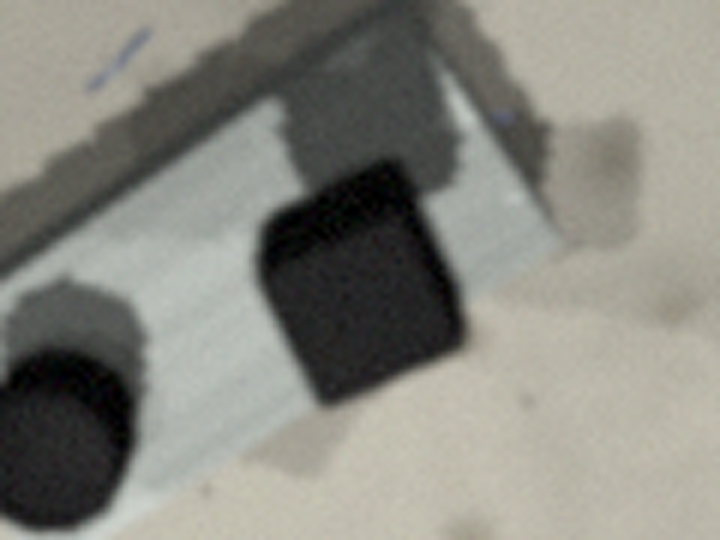

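The crop shows two pins. The square-headed one, with its top centred near (365,303), is the long pin: it is taller and has a square head. The round-headed one at (60,450) is the short pin and stays. The square's top corners are (268,264), (410,204), (463,335) and (325,403).

```bash
python3 - <<'E'
import numpy as np,pickle
from h import *
f=pickle.load(open('w2.pkl','rb'))
C=np.array([ray(f,194+(a+.5)/6-.5,151+(b+.5)/6-.5,.096,True)[:2] for a,b in((268,264),(410,204),(463,335),(325,403))])
print(C,C.mean(0))
e=np.diff(np.r_[C,C[:1]],axis=0);print(np.linalg.norm(e,axis=1),np.degrees(np.arctan2(e[:,1],e[:,0]))%90)
R=2.762;print('tool y dir deg',np.degrees(np.arctan2(-np.cos(R),np.sin(R)))%180)
print('short',ray(f,194+60/6,151+450/6,.066,True))
c,y=(.5600,.0974),.1504
print('arm dir q1',np.degrees(3.182+y))
for q in(0,.5,1.):
    a=2.182+q+y;p=plate(c,y,(.08,-.055));d=np.array([np.cos(a),np.sin(a)]);r=np.array([d[1],-d[0]])
    print(q,'seat',p+.11*d+.01*r,'dir',d,'trail',r)
E
```

```text
[[ 0.46282616 -0.27651426]
 [ 0.46218295 -0.25481628]
 [ 0.48282764 -0.25484764]
 [ 0.48504777 -0.2769618 ]] [ 0.47322113 -0.265785  ]
[0.02170751 0.02064471 0.02222532 0.02222612] [ 1.69796267 89.91296732  5.73294176 88.84622302]
tool y dir deg 68.25094301513337
short [ 0.4871925  -0.32552972  0.066     ]
arm dir q1 190.93245564939554
0 seat [0.57866592 0.14151873] dir [-0.69008296  0.72373027] trail [0.72373027 0.69008296]
0.5 seat [0.54559689 0.09800523] dir [-0.95257955  0.30428967] trail [0.30428967 0.95257955]
1.0 seat [0.53743757 0.04396441] dir [-0.98185144 -0.18965165] trail [-0.18965165  0.98185144]
```

Call:
play_rows([
  [0.2,-0.2,0,0,0,0.135,5],
  [0.2,-0.2,0,0,0,0.135,5],
  [0,0,-2,0,0,0.136,5],
  [0,0,-4,0,0,0,5],
  [0,0,-3,0,0,0,5],
  [0,0,-2,0,0,0,5],
  [0,0,-1.8,0,0,0,5],
  [0,0,0,0,0,0,5],
])

```text
clock: 7.08
tool_pos: [0.4714, -0.2659, 0.0752]
tool_rot: [3.14, -0.002, -3.114]
contact_force: [-0.5, -0.4, -0.5]
opening: 0.05
finger_force: 0.0
```

Call:
play_rows([
  [0,0,0,0,0,0,2],
  [0,0,0,0,0,0,2],
  [0,0,0,0,0,0,2],
  [0,0,0,0,0,0,2],
], grip_force=40)

```text
clock: 7.58
tool_pos: [0.4725, -0.2674, 0.0774]
tool_rot: [-3.141, 0.002, -3.115]
contact_force: [-0.1, 0.1, 5.8]
opening: 0.0235
finger_force: 41.6
```

Call:
play_rows([
  [0,0,0,0,0,0,2],
  [0,0,1.5,0,0,0,2],
  [0,0,2,0,0,0,2],
  [0,0,4,0,0,0,2],
  [0,0,4,0,0,0,2],
  [0,0,0,0,0,0,2],
], grip_force=90)

```text
clock: 8.32
tool_pos: [0.4731, -0.2683, 0.1951]
tool_rot: [-3.139, 0.006, -3.116]
contact_force: [-0.7, 0.2, -1.4]
opening: 0.0226
finger_force: 88.4
```

Call:
play_rows([
  [1,5,2,0,0,0,2],
  [1,5.4,1,0,0,0,2],
  [0,5.4,1,0,0,0,2],
  [0,5.4,0,0,0,0,2],
  [-1,5.4,0,0,0,0,2],
  [-1,5.2,0,0,0,0,2],
  [0,0,0,0,0,0,2],
  [0,0,0,0,0,0,2],
  [0,0,0,0,0,0,2],
])

```text
clock: 9.45
tool_pos: [0.4717, 0.0492, 0.2313]
tool_rot: [-3.141, -0.001, -3.118]
contact_force: [0.3, -0.2, -0.7]
opening: 0.0229
finger_force: 88.7
```

```bash
python3 - <<'E'
from plant import ctrl
import cv2,numpy as np,pickle
from h import *
f=ctrl.grab_frame("wrist");pickle.dump(f,open('w3.pkl','wb'))
I=f["image"][:,:,::-1].copy()
cv2.imwrite('pics/w3.png',cv2.resize(I,(800,600),interpolation=cv2.INTER_CUBIC))
for p in([.537,.0435,.028],[.545,.097,.028],[.5787,.1415,.05]):print(np.array(proj(f,p,True))/.64)
E
```

```text
[390.83365431 351.49244592]
[458.6729912  362.06387584]
[514.67571567 412.49284017]
```

View pics/w3.png

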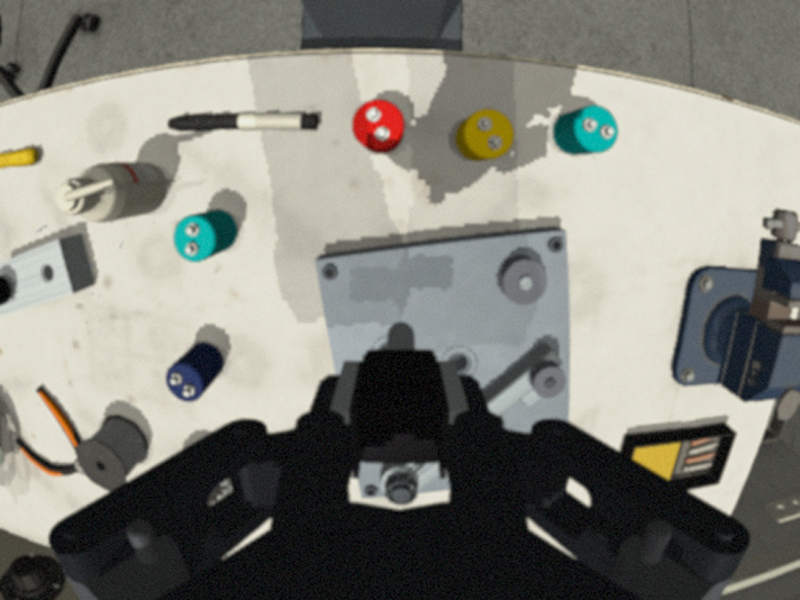

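The view shows the can standing upright on the bench at (195,370). The held pin's shank end is at (402,332), hiding the service hole, and the first hole is at (460,360) as predicted. I'll look again from the pre-notch position.

Call:
play_rows([
  [4.3,3.8,0,0,0,0,2],
  [4.3,3.8,0,0,0,0,2],
  [4.2,3.7,0,0,0,0,2],
  [0,0,-1.3,0,0,0,2],
  [0,0,0,0,0,0,2],
  [0,0,0,0,0,0,2],
])

```text
clock: 10.25
tool_pos: [0.5994, 0.1621, 0.2187]
tool_rot: [-3.141, -0.0, -3.118]
contact_force: [-0.1, 0.1, -2.0]
opening: 0.0226
finger_force: 88.7
```

```bash
python3 - <<'E'
from plant import ctrl
import cv2,numpy as np,pickle
from h import *
f=ctrl.grab_frame("wrist");pickle.dump(f,open('w4.pkl','wb'))
I=f["image"][:,:,::-1].copy()
cv2.imwrite('pics/w4.png',cv2.resize(I[80:290,110:390],None,fx=2.857,fy=2.857,interpolation=cv2.INTER_CUBIC))
for p in([.537,.0435,.028],[.545,.097,.028],[.5787,.1415,.05],[.6,.162,.145]):print((np.array(proj(f,p,True))-[110,80])*2.857)
E
```

```text
[118.42536686 110.33987768]
[250.26767124 127.87385483]
[361.4479335  224.68035864]
[417.88230847 366.54102894]
```

View pics/w4.png

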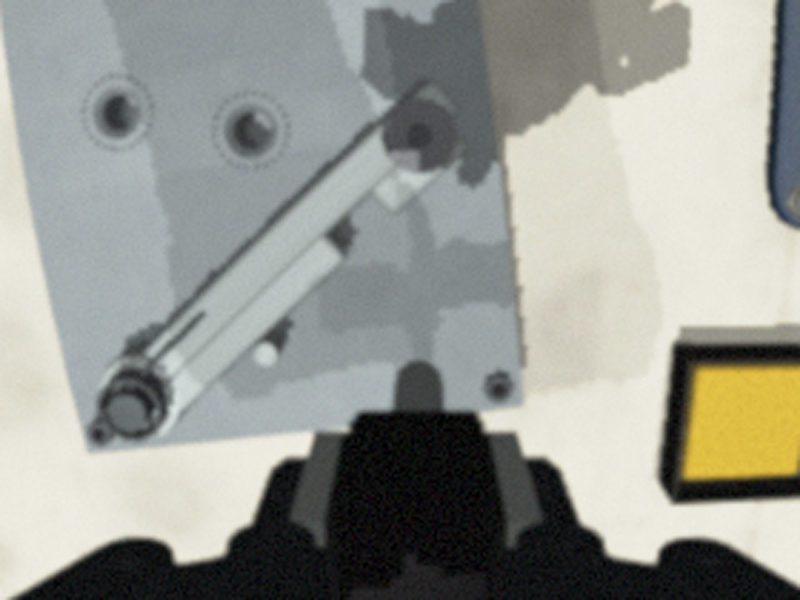

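The crop shows the service hole at (118,111), the first hole at (252,131), the notch around (362,215) opening to the lower right, and the pin's foot at (418,365). All are within a few pixels of the prediction.

```bash
python3 - <<'E'
import numpy as np,pickle
from h import *
f=pickle.load(open('w4.pkl','rb'));g=lambda a,b,h:ray(f,110+a/2.857,80+b/2.857,h,True)[:2]
s,h=g(118,111.5,.0275),g(252,131,.0275)
print('service',s,'first',h,np.linalg.norm(s-h),'exp',np.hypot(.0159,.0518))
print('pivot',g(134,403,.067),'roller',g(420,132,.067))
d=s-h;yaw=np.arctan2(d[1],d[0])-np.arctan2(-.0518,-.0159);c=(s+h)/2-plate((0,0),yaw,(-.02205,-.0231));print('yaw',yaw,'c',c,'piv',plate(c,yaw,(.08,-.055)))
print('notch mouth corners',g(343,240,.05),g(380,190,.05))
p=plate(c,yaw,(.08,-.055))
for q in(0,.17,.33,.5,.67,.83,1.,1.03):
    a=2.182+q+yaw;d=np.array([np.cos(a),np.sin(a)]);r=np.array([d[1],-d[0]])
    print(q,(p+.11*d+.01*r).round(4),r.round(3))
E
```

```text
service [0.53746299 0.04313193] first [0.54623406 0.09758067] 0.05515067561152758 exp 0.054185330118031026
pivot [0.64327593 0.05767821] roller [0.54428783 0.1616019 ]
yaw 0.1381039118008558 c [0.56050851 0.09627188] piv [0.64731841 0.05280877]
notch mouth corners [0.58440284 0.13489259] [0.56605216 0.1479697 ]
0 [0.5797 0.1402] [0.732 0.681]
0.17 [0.5659 0.1275] [0.606 0.795]
0.33 [0.5551 0.1135] [0.472 0.882]
0.5 [0.5461 0.0971] [0.316 0.949]
0.67 [0.5401 0.0793] [0.151 0.989]
0.83 [0.5372 0.0619] [-0.009  1.   ]
1.0 [0.5373 0.0431] [-0.178  0.984]
1.03 [0.5376 0.0398] [-0.207  0.978]
```

Call:
play_rows([
  [0,0,-4,0,0,0,2],
  [0,0,-4,0,0,0,2],
  [0,0,-2.5,0,0,0,2],
  [0,0,-1,0,0,0,2],
  [0,0,0,0,0,0,2],
  [0,0,0,0,0,0,2],
])

```text
clock: 11.05
tool_pos: [0.6007, 0.164, 0.1051]
tool_rot: [3.141, 0.003, -3.116]
contact_force: [0.8, -0.6, -0.6]
opening: 0.0224
finger_force: 88.7
```

Call:
play_rows([
  [0,0,-0.4,0,0,0,2],
  [-0.7,-0.7,0,0,0,0,2],
  [-0.7,-0.7,0,0,0,0,2],
  [-0.7,-0.7,0,0,0,0,2],
  [0,0,0,0,0,0,2],
  [0,0,0,0,0,0,2],
])

```text
clock: 11.8
tool_pos: [0.579, 0.143, 0.0998]
tool_rot: [3.141, 0.001, -3.115]
contact_force: [0.5, -0.3, -2.1]
opening: 0.0225
finger_force: 88.6
```

Call:
play_rows([
  [-0.7,-0.6,0,0,0,0,2],
  [-0.7,-0.7,0,0,0,0,2],
  [-0.6,-0.7,0,0,0,0,2],
  [-0.5,-0.7,0,0,0,0,2],
  [0,0,0,0,0,0,2],
])

```text
clock: 12.42
tool_pos: [0.5535, 0.1152, 0.0998]
tool_rot: [3.141, 0.0, -3.117]
contact_force: [1.9, 1.1, -1.2]
opening: 0.0226
finger_force: 88.6
```

```bash
python3 - <<'E'
from plant import ctrl
import cv2,numpy as np,pickle
from h import *
f=ctrl.grab_frame("wrist");pickle.dump(f,open('w5.pkl','wb'))
I=f["image"][:,:,::-1].copy()
cv2.imwrite('pics/w5.png',cv2.resize(I[80:290,110:390],None,fx=2.857,fy=2.857,interpolation=cv2.INTER_CUBIC))
E
```

```text
(no output)
```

View pics/w5.png

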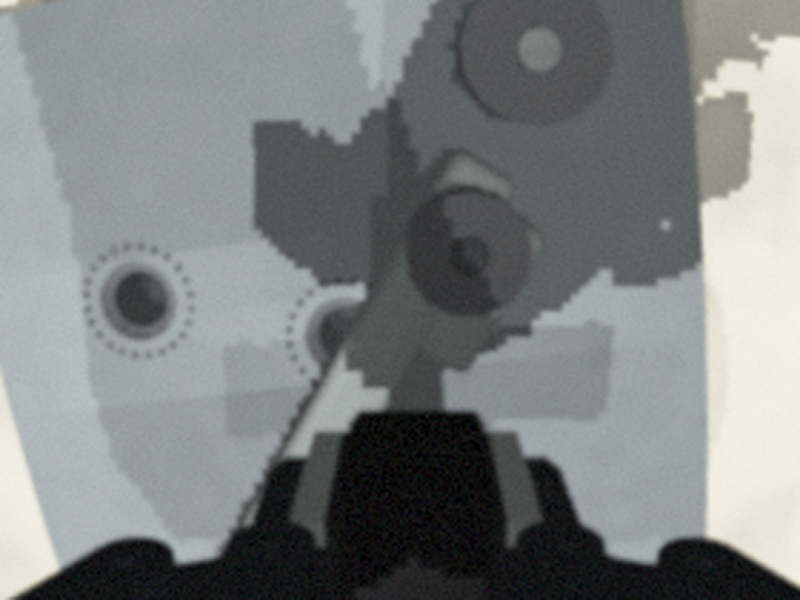

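The arm has swung with the pin, whose shank sits in the notch at (415,375). The roller is at (470,257) and the service hole at (140,298).

```bash
python3 - <<'E'
import numpy as np,pickle
from h import *
f=pickle.load(open('w5.pkl','rb'));g=lambda a,b,h:ray(f,110+a/2.857,80+b/2.857,h,True)[:2]
print('service',g(139,299,.0275),'roller',g(470,250,.067))
print((np.array(proj(f,[.5535,.1152,.0310],True))-[110,80])*2.857)
E
```

```text
service [0.53746888 0.04306062] roller [0.51600806 0.1244619 ]
[417.97160901 370.25519325]
```

Call:
play_rows([
  [-0.4,-0.8,0,0,0,0,2],
  [-0.4,-0.9,0,0,0,0,2],
  [-0.3,-0.9,0,0,0,0,2],
  [-0.2,-1,0,0,0,0,2],
  [-0.2,-1,0,0,0,0,2],
  [0,-1,0,0,0,0,2],
  [0,-1,0,0,0,0,2],
  [0,0,0,0,0,0,2],
  [0,0,0,0,0,0,2],
])

```text
clock: 13.6
tool_pos: [0.5386, 0.0502, 0.0995]
tool_rot: [3.141, -0.0, -3.115]
contact_force: [0.9, 4.3, 1.2]
opening: 0.0229
finger_force: 88.7
```

Call:
play_rows([
  [-0.1,-0.5,0,0,0,0,2],
  [0,-0.3,0,0,0,0,2],
  [0,0,0,0,0,0,2],
  [0,0,-0.4,0,0,0,2],
  [0,0,-0.4,0,0,0,2],
  [0,0,0,0,0,0,2],
])

```text
clock: 14.35
tool_pos: [0.537, 0.0419, 0.0908]
tool_rot: [-3.141, -0.002, -3.115]
contact_force: [0.3, 4.6, -3.4]
opening: 0.0224
finger_force: 88.6
```

Call:
play_rows([
  [0,0,-0.4,0,0,0,2],
  [0,0,-0.4,0,0,0,2],
  [0,0,-0.3,0,0,0,2],
  [0,0,0,0,0,0,2],
])

```text
clock: 14.85
tool_pos: [0.5375, 0.0419, 0.0801]
tool_rot: [3.142, -0.001, -3.115]
contact_force: [-0.4, 4.1, -1.8]
opening: 0.0226
finger_force: 88.8
```

Call:
play_rows([
  [0,0,-0.4,0,0,0,2],
  [0,0,-0.3,0,0,0,2],
  [0,0,0,0,0,0,2],
])

```text
clock: 15.22
tool_pos: [0.5375, 0.0419, 0.0733]
tool_rot: [3.142, -0.001, -3.115]
contact_force: [-0.9, 5.4, -0.7]
opening: 0.0228
finger_force: 89.0
```

Call:
play_rows([
  [0,0,-0.2,0,0,0,2],
  [0,0,-0.1,0,0,0,2],
  [0,0,0,0,0,0,2],
])

```text
clock: 15.6
tool_pos: [0.5377, 0.042, 0.0715]
tool_rot: [3.141, -0.0, -3.115]
contact_force: [-4.2, 4.8, 9.8]
opening: 0.0225
finger_force: 90.6
```

Call:
play_rows([
  [0,0,0,0,0,0,3.5],
  [0,0,0,0,0,0,5],
  [0,0,0,0,0,0,5],
  [0,0,2,0,0,0,5],
  [0,0,4,0,0,0,5],
  [-1,0,5,0,0,0,5],
  [-2,0,2,0,0,0,5],
  [-3,0,0,0,0,0,5],
  [0,0,0,0,0,0,5],
  [0,0,0,0,0,0,5],
], grip_force=20)

```text
clock: 16.85
tool_pos: [0.4784, 0.0416, 0.2007]
tool_rot: [-3.141, 0.001, -3.116]
contact_force: [-0.2, 0.3, 1.3]
opening: 0.0498
finger_force: 0.0
```

```bash
python3 - <<'E'
from plant import ctrl
import cv2,numpy as np,pickle
from h import *
f=ctrl.grab_frame("wrist");pickle.dump(f,open('w6.pkl','wb'))
I=f["image"][:,:,::-1].copy()
cv2.imwrite('pics/w6.png',cv2.resize(I,(800,600),interpolation=cv2.INTER_CUBIC))
s=ctrl.grab_frame("scene");cv2.imwrite('pics/s6.png',cv2.resize(s["image"][130:250,170:330,::-1],(800,600),interpolation=cv2.INTER_CUBIC))
P=cloud(s);m=(abs(P[...,0]-.5375)<.015)&(abs(P[...,1]-.042)<.015);print('head top z',np.percentile(P[m][:,2],[50,90,97]))
u,v=proj(s,[.5375,.042,.09]);print((u-170)*5,(v-130)*5)
E
```

```text
head top z [0.07083798 0.08911358 0.09006471]
378.10040063248863 204.81110653935048
```

View pics/w6.png

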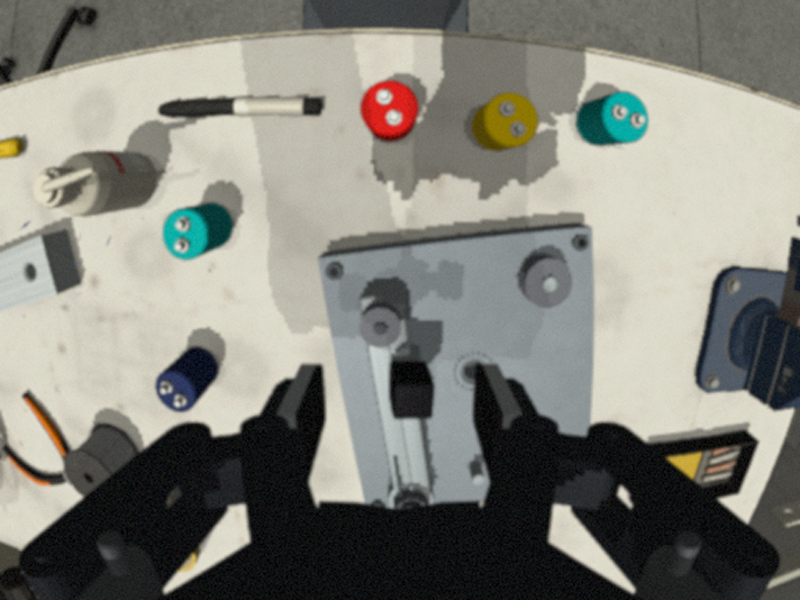

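View pics/s6.png

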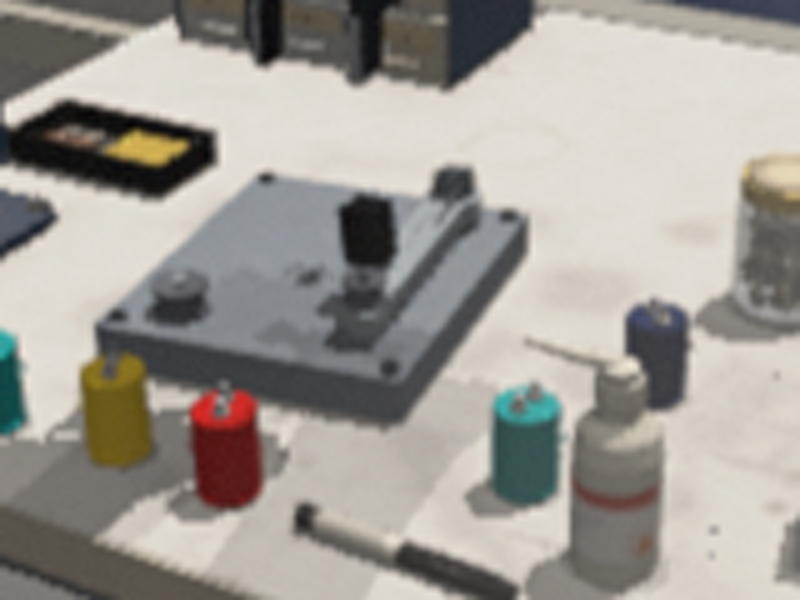

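The pin's head is at (410,390) in the wrist view and (368,228) in the scene crop. Its top is 90 mm above the bench, which means it is fully home. The arm is held at the service hole and the can stands upright.

```bash
python3 -c "
from plant import ctrl
print(ctrl.job_done())"
```

```text
the job is handed in; nothing more can be done
None
```

The job is done and handed in at about 17 s: the blue can stands upright on the bench, and the long pin is fully home in the service hole, holding the arm back.

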